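# Load a sample cassette under the drop catch

## Task

Load the sample cassette into the loading stage: lay it flat on the open end of the stage and slide it in between the rails so that its own front edge lifts the red catch, and on to the end stop so that the catch drops behind it. Then draw the cassette back gently (a few newtons) against the fallen catch to prove that it holds, and let go, leaving it locked in. Never press on the stop or the catch with more than 14 N, do not touch the catch with the robot, and leave the other things on the bench where they are.

Things in the scene. Friction and masses are not known exactly. Their poses are not given: they have to be found in the camera images.
- cassette: sample cassette to load: dark metal plate 80 (x) x 100 (y) x 18 mm thick, 0.4 to 0.7 kg, with a round brown pellet near its front edge and an upright orange handle tab near its rear. Origin at the centre of its underside; x points to its front edge, which goes in first; z up. Starts flat on the bench to the left or right of the stage.
- handle (a point): point in the cassette's orange handle tab, 22 mm behind the plate's centre, 55 mm above its underside. The tab is 12 mm thick along the cassette's x, 36 mm wide along y, and spans 18 to 72 mm above the underside. Grip it from above across its thickness, fingers in front of and behind it: this keeps them clear of the catch.
- stage: fixed aluminium loading stage, plate 280 (x) x 150 (y) x 10 mm thick. Origin at the centre of its underside; x is the direction of loading (away from the robot), z up. It carries two dark rails and a blue head (end stop, side bar and catch post), clamped at an unmeasured place 0 to 24 mm forward along x, different every time.
- catch (a joint): angle (rad) of the red gravity catch: 0 down, about 0.23 riding on the cassette's top. A 0.16 kg bar 12 mm wide hinged on a blue post at the left rail, 65 mm behind stage_floor (head at 0), 56 mm above the bench, sloping down and forward 72 mm to a round nose; covers y = 34 to 48 mm, so lay the cassette down with its front edge behind it. Pulled back against, it is rigid.
- jar: bystander: white jar with blue lid, 68 mm across, 85 mm high; may stand left or right of the stage
- amber_bottle: bystander: amber bottle 72 mm across, 160 mm high, behind the stage
- beaker: bystander: glass beaker 70 mm across, 90 mm high
- die_ring: bystander: steel ring 56 mm across, 25 mm high
- plunger: bystander: steel cylinder 32 mm across, 50 mm high
- sample_box: bystander: cardboard box 80 x 60 x 45 mm
- stage_floor (a point): centre of the stage plate's top face, axes as the stage. The cassette slides on it along y = 0. From x = -140 to -78 mm the plate is open; from -78 to -30 mm the rails (14 mm high) flare inward as a lead-in, from about 127 to 103 mm apart; from -30 to +140 mm they run straight, 103 mm apart (1.5 mm play each side of the cassette).
- home (a point): point on the plate's top, 51 mm ahead of stage_floor = the cassette's centre as it meets the end stop, if the head is at 0. The catch begins to lift about 118 mm short of here and drops 4 mm short; then the cassette can be drawn back 10 mm from the stop onto the catch. All shift 0 to 24 mm forward with the head: find by feel. The stop is a black buffer, 2 N per mm for 6 mm, then hard.
Mind the look-alikes: they are no part of the job. Leave any green or pink look-alike of the cassette alone.

How it is judged:
By the outcome, as a careful person would: the job done as asked, in the order asked, and still so for the second after the job is handed in, with the robot touching nothing.
It also fails if it takes over 66 s, if anything falls off the work surface, if the arm or the gripper's body presses on something with over 40 N, if the wrist force passes 120 N, or if a joint passes its speed limit or range.

## Robot

A 6-joint arm with a two-finger parallel gripper is mounted at the origin on the work surface. World frame = base frame: x ahead of the robot, y to its left, z up, the work surface at z = 0. Lengths are in mm, angles in rad, forces in N, time in s.
With the tool pointing down it reaches from about 400 to 825 mm from the base axis. Payload 7 kg.
Tool frame: the origin (TCP) lies midway between the tips of the shut fingers; the grasp point (between the pads) lies 19 mm behind it (env.hold_point_z is the distance from the TCP to the grasp point, in mm); z points along the fingers, y is the line along which they close (so a half turn about z gives the same grasp; the last joint's range is limited). The gripper opens to 85 mm and grips with 20 to 120 N. Pads are 22 mm wide; open, the fingers measure 114 mm over their backs; the gripper's body (76 mm by 85 mm) begins 54 mm behind the grasp point. The pads swing forward as they close: fully open they stand 13 mm farther back than shut.
Start: joints at [1.482, 0.359, 0.012, 0, -1.224, -0.288], TCP at [248.371, 627.62, 231.302] pointing down, gripper open.
Joint ranges: [-3.07, 3.07], [-1.43, 2.12], [-1.02, 1.25], [-3.03, 1.67], [-3.05, -0], [-3.03, 3.03]. Speed limits (rad/s): [2.39, 2.39, 3.01, 3.14, 3.14, 3.14].

## Interface

Orientations are given as a unit quaternion [x, y, z, w].
In Python, from workcell import get_state, vision, env gives the robot as it stands. The module is installed in compiled form; this text tells all that it offers.
- The arm moves only by the tool arm_command, never from a script. Its argument "steps" is a list of rows, each an object with "xyz": the shift along the tool's x, y, z in m, a list of three; "roll": the turn about the tool's z in degrees; "claw": the gripper command: -1 is fully open, 1 is shut, values between are in proportion. A call has 1 to 8 rows; each row shifts and turns the commanded pose from where the row before left it, along the tool's axes as they then stand; what a row does not reach is not made up. A row lasts 1/10 s, in which the tool goes at most 50 mm and 8.59 degrees, less where a joint would pass 70% of its speed; a pose out of reach is approached as far as the arm can. A call is refused whole if a number of a shift passes 0.05 or a number of a turn 8.59, either way. A call with a gripper value outside its range is refused whole. The fingers move at their own pace and stop on an object; "newtons" is the grip in N (left out, the last holds). Time passes only in rows, so rows that do not move let the fingers close. It gives the time, the measured TCP pose, the force, the opening and the grip force at its end, in the units of the state.
- get_state(): the state, without advancing time (a new reading comes with each control period).
- vision.read_camera(name): name is "side" or "top" or "wrist"; returns the picture (384x512x3 uint8, blue, green, red); there is no depth.
- vision.camera_model(name): a dict with "fx", "fy", "cx", "cy" (pixels), "R" (3x3) and "t" (3): a world point X has camera coordinates R X + t. Camera axes: x right, y down, z forward; pixel columns grow to the right and rows downward; lengths in mm; the calibration is good to about 2 mm. A picture is of the moment at which its call begins: read the wrist's pose just before it. camera_model takes no time and is no camera call; for the wrist camera it gives the pose at the moment of the call.
- env.hand_in(): hands the job in; it is judged then, once.
The state is a dict: "clock": time; "joint_positions": joint angles; "qd": joint speeds; "joint_torque": joint torques, N m; "eef_pos": TCP position; "ee_rot": TCP orientation; "contact_force": force on the tool from outside, world axes, zero at the start; "wrist_torque": the same for the moment, N m; "width": opening from 0.0 (shut) to 1.0 (fully open); "grasp_force": force on a finger pad.
Only numpy, scipy, OpenCV 4.12 (cv2) and the standard library are available. Lean on these libraries where they do the work, as an engineer would, in place of code of your own. Each camera call takes 0.05 s, during which the arm holds its last target. There are 200 camera calls.

## Working session

There is one attempt and no reset: what is moved stays moved. The work goes in short steps, Python scripts to look and compute and a tool call to move; the robot and the scene stay as the last step left them, time stands still between calls to the robot, and variables do not carry over. Pictures are saved under pics/ and viewed, at most 10 in all, crops included, and the job is handed in when it is done.

Besides the shell and the picture viewer there is one more tool, called after "Request:" as name(argument=value, ...), one argument or row to a line, values as JSON. arm_command: Moves the arm, as the interface text tells. Its arguments: {"type":"object","properties":{"steps":{"type":"array"},"newtons":{"type":"number"}},"required":["steps"]}

```bash
mkdir -p pics
python3 - <<'E'
from workcell import get_state, vision, env
import cv2, numpy as np
s=get_state(); print(s, env.hold_point_z)
for n in ("top","side"):
    cv2.imwrite(f"pics/{n}0.png",vision.read_camera(n)); m=vision.camera_model(n); print(n,m)
E
```

```text
{'clock': 0.0, 'joint_positions': array([ 1.48208962e+00,  3.59380845e-01,  1.10694206e-02, -3.69360068e-04,
       -1.22411052e+00, -2.88136139e-01]), 'qd': array([-0.00113456, -0.00077002, -0.00078319,  0.00041439,  0.0020251 ,
        0.00067229]), 'joint_torque': array([-3.59147798e-04, -5.83322597e+01,  2.93408364e+01,  6.93609372e+00,
       -6.10825344e-03, -1.89155026e-05]), 'eef_pos': array([248.20895228, 627.18658898, 230.36872993]), 'ee_rot': array([ 9.82289018e-01, -1.87370205e-01, -9.18637061e-05,  8.26059572e-04]), 'contact_force': array([ 0.76124589, -0.85546516,  0.20392747]), 'wrist_torque': array([-0.05154295, -0.02557205,  0.02751604]), 'grasp_force': 0.0, 'width': 1.0028506665013186} 18.700000000000003
top {'fx': 355.8970809901968, 'fy': 355.8970809901968, 'cx': 251.3732802532584, 'cy': 190.53060290128477, 'R': array([[-0.02178281, -0.99975427,  0.00411232],
       [-0.98600748,  0.02080295, -0.16539796],
       [ 0.16527177, -0.00765761, -0.98621833]]), 't': array([  2.97684798, 502.85613632, 953.89854942])}
side {'fx': 391.7338848345653, 'fy': 391.7338848345653, 'cx': 260.42862200099006, 'cy': 187.0486536908482, 'R': array([[ 0.97082072, -0.23979623, -0.00221348],
       [-0.17636593, -0.7077066 , -0.68413919],
       [ 0.1624875 ,  0.66456689, -0.72934811]]), 't': array([-503.51120065,  155.57731748, 1023.96705011])}
```

View pics/top0.png

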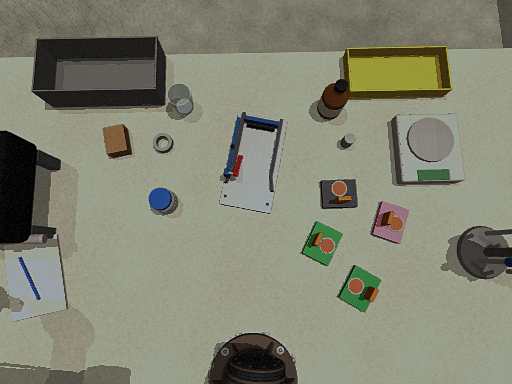

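View pics/side0.png

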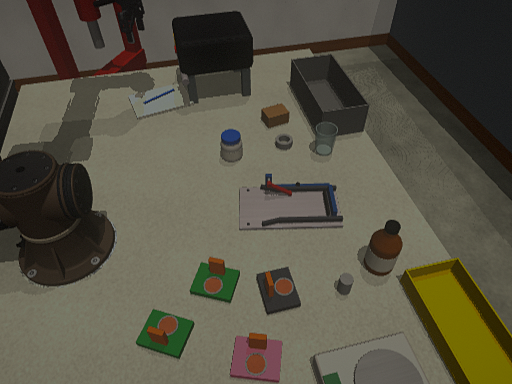

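The top view shows the stage with its near corners at about (220,205) and (271,212), and the red catch at (237,165). The dark cassette is at (339,194), with its tab at (344,198) on the robot side, so its front points roughly +x. The green and pink plates are look-alikes, and the jar is left of the stage.

```bash
cat > h.py <<'E'
from workcell import get_state, vision, env
import cv2, numpy as np
from scipy.spatial.transform import Rotation as Ro
def ray(m,uv,z):
    uv=np.atleast_2d(np.float64(uv)); R,t=np.array(m["R"]),np.array(m["t"])
    d=np.c_[(uv[:,0]-m["cx"])/m["fx"],(uv[:,1]-m["cy"])/m["fy"],np.ones(len(uv))]@R
    c=-R.T@t
    return c+d*((z-c[2])/d[:,2])[:,None]
def proj(m,X):
    p=np.atleast_2d(X)@np.array(m["R"]).T+np.array(m["t"])
    return np.c_[p[:,0]/p[:,2]*m["fx"]+m["cx"],p[:,1]/p[:,2]*m["fy"]+m["cy"]]
E
python3 - <<'E'
from h import *
im=cv2.imread("pics/top0.png"); m=vision.camera_model("top")
hsv=cv2.cvtColor(im,cv2.COLOR_BGR2HSV)
# dark plate in a window, pellet/tab filled by closing
w=np.zeros(im.shape[:2],np.uint8); w[170:215,310:365]=1
mk=((hsv[...,2]<85)&(w>0)).astype(np.uint8)
mk=cv2.morphologyEx(mk,cv2.MORPH_OPEN,np.ones((3,3)))
pts=np.argwhere(mk)[:,::-1]
W=ray(m,pts,18)[:,:2].astype(np.float32)
print("cassette rect",cv2.minAreaRect(W))
org=((hsv[...,0]<15)&(hsv[...,1]>140)&(w>0)&(hsv[...,2]>60)).astype(np.uint8)
n,l,st,c=cv2.connectedComponentsWithStats(org)
for i in range(1,n): print(st[i],c[i],ray(m,c[i],18),ray(m,c[i],72))
print("near corners",ray(m,[[220,206],[271,212.5]],10))
ms=vision.camera_model("side")
print("side corners",ray(ms,[[239,227],[239.5,185.5],[342,227]],10))
for n in ("top","side"):
  mm=vision.camera_model(n); print(n,proj(mm,[[248,627,230]]))
big=cv2.resize(im[100:225,205:365],None,fx=5,fy=4.8,interpolation=cv2.INTER_CUBIC); cv2.imwrite("pics/c0.png",big)
E
```

```text
cassette rect ((491.759765625, -256.10693359375), (102.97756958007812, 81.18499755859375), 88.79853820800781)
[333 182  13  13 127] [338.75590551 188.02362205] [[ 508.80952412 -259.0801056    18.        ]] [[ 499.65248215 -245.18166928   72.        ]]
[338 196   9   7  21] [340.85714286 198.80952381] [[ 477.42622594 -263.13643732   18.        ]] [[ 469.95392295 -249.02024632   72.        ]]
[346 197   1   1   1] [346. 197.] [[ 482.33608784 -278.19051698   18.        ]] [[ 474.6002104  -263.26618292   72.        ]]
[348 197   1   1   1] [348. 197.] [[ 482.2148419 -283.9164651   18.       ]] [[ 474.48547326 -268.6847469    72.        ]]
[350 196   2   1   2] [350.5 196. ] [[ 484.95276915 -291.27069605   18.        ]] [[ 477.07642129 -275.64418316   72.        ]]
[351 198   1   1   1] [351. 198.] [[ 479.14618389 -292.30898081   18.        ]] [[ 471.58154898 -276.62673003   72.        ]]
[335 202   2   1   2] [335.5 202. ] [[ 468.5661364  -247.25525277   18.        ]] [[ 461.56946659 -233.99160603   72.        ]]
near corners [[465.08646599  82.84676283  10.        ]
 [443.27159144 -62.78070641  10.        ]]
side corners [[ 446.20651084  -52.92235356   10.        ]
 [ 478.90991637   97.29318571   10.        ]
 [ 714.98761902 -119.7941167    10.        ]]
top [[-41.60788782 299.32895923]]
side [[137.04681466  41.10407217]]
```

View pics/c0.png

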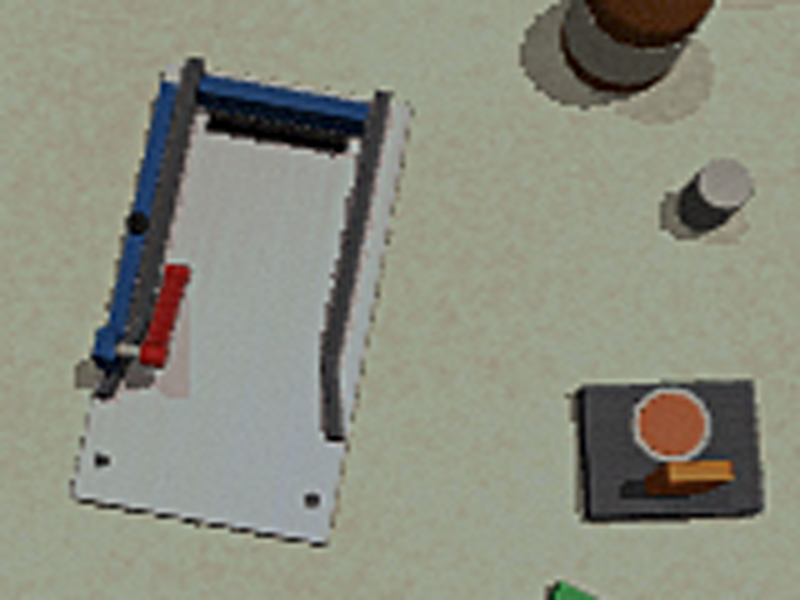

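The crop confirms the layout. The stage is yawed about -9° with its open end toward the robot, the catch is on the left rail, and the cassette is nearly aligned with world x, with its tab at the rear. I'll turn the tool first.

Request:
arm_command(
  steps=[
    {"xyz": [0,0,0],"roll": 8.5,"claw": -1},
    {"xyz": [0,0,0],"roll": 8.5,"claw": -1},
    {"xyz": [0,0,0],"roll": 8.5,"claw": -1},
    {"xyz": [0,0,0],"roll": 8.5,"claw": -1},
    {"xyz": [0,0,0],"roll": 8.5,"claw": -1},
    {"xyz": [0,0,0],"roll": 8.5,"claw": -1},
    {"xyz": [0,0,0],"roll": 8.5,"claw": -1},
    {"xyz": [0,0,0],"roll": 8.5,"claw": -1},
  ],
)

```text
clock: 0.9
eef_pos: [248.2, 627.3, 230.7]
ee_rot: [0.707, -0.707, 0.0, 0.0]
contact_force: [-0.9, 0.7, -0.3]
width: 1.001
grasp_force: 0.0
```

Request:
arm_command(
  steps=[
    {"xyz": [0.04,-0.03,-0.005],"roll": 0,"claw": -1},
    {"xyz": [0.04,-0.03,-0.005],"roll": 0,"claw": -1},
    {"xyz": [0.04,-0.025,-0.005],"roll": 0,"claw": -1},
    {"xyz": [0.04,-0.025,-0.005],"roll": 0,"claw": -1},
    {"xyz": [0.04,-0.025,0],"roll": 0,"claw": -1},
    {"xyz": [0.04,-0.02,0],"roll": 0,"claw": -1},
    {"xyz": [0.04,-0.02,0],"roll": 0,"claw": -1},
    {"xyz": [0.04,-0.02,0],"roll": 0,"claw": -1},
  ],
)

```text
clock: 1.7
eef_pos: [445.7, 307.6, 251.1]
ee_rot: [0.71, -0.705, -0.0, 0.0]
contact_force: [0.9, 0.9, -0.0]
width: 0.996
grasp_force: 0.0
```

Request:
arm_command(
  steps=[
    {"xyz": [0.045,0,0],"roll": 0,"claw": -1},
    {"xyz": [0.045,0,0],"roll": 0,"claw": -1},
    {"xyz": [0.045,0,0],"roll": 0,"claw": -1},
    {"xyz": [0.045,0,0],"roll": 0,"claw": -1},
    {"xyz": [0.045,0,0],"roll": 0,"claw": -1},
    {"xyz": [0.045,0,0],"roll": 0,"claw": -1},
    {"xyz": [0.04,0,0],"roll": 0,"claw": -1},
    {"xyz": [0,0,0],"roll": 0,"claw": -1},
  ],
)

```text
clock: 2.5
eef_pos: [446.7, -4.1, 251.1]
ee_rot: [0.708, -0.706, -0.0, 0.0]
contact_force: [-0.3, 0.1, -0.4]
width: 1.003
grasp_force: 0.0
```

Run:
```python
from h import *
import pickle
print(get_state()["eef_pos"]); m=vision.camera_model("wrist"); cv2.imwrite("pics/w1.png",vision.read_camera("wrist"))
pickle.dump(m,open("w1.pkl","wb")); print(m, -m["R"].T@m["t"])
```

```text
[446.67787227  -4.12414951 251.1297719 ]
{'fx': 345.6323219848174, 'fy': 345.6323219848174, 'cx': 250.11292505142558, 'cy': 188.75440879863348, 'R': array([[-9.99993960e-01, -3.44674955e-03,  4.46285776e-04],
       [-3.19559461e-03,  9.62328895e-01,  2.71869243e-01],
       [-1.36653889e-03,  2.71866175e-01, -9.62334098e-01]]), 't': array([446.62291182, -34.6941417 , 399.17193295])} [447.05482994 -73.59477401 393.36971052]
```

View pics/w1.png

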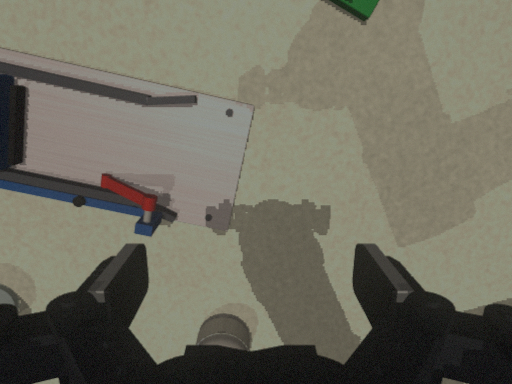

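The wrist view shows the stage's open end, with corners at about (253,104) and (231,228). The right plate edge runs from (0,48) to (253,104), and the catch is at (128,187). I'll fit lines to those edges.

Run:
```python
from h import *
import pickle
im=cv2.imread("pics/w1.png"); m=pickle.load(open("w1.pkl","rb"))
lab=cv2.cvtColor(cv2.GaussianBlur(im,(3,3),0),cv2.COLOR_BGR2LAB).astype(float)
b=lab[...,2]
print("b bench",b[300,60:100].mean(),b[60,150:200].mean(),"plate",b[140,60:120].mean(),b[160,200:225].mean())
thr=(b[60,150:200].mean()+b[140,60:120].mean())/2
# right plate edge: per column, scan downward from above the edge; near edge: per row, scan from right leftwards
def cross(v,thr):
    i=np.argmax(v<thr); return i-1+(v[i-1]-thr)/(v[i-1]-v[i])
e1=[(u,25+cross(b[25:150,u],thr)) for u in range(10,240,3)]
e2=[(290-cross(b[v,290:180:-1],thr),v) for v in range(115,198,2)]
def fit(pts,z):
    W=ray(m,pts,z)[:,:2]; ok=np.ones(len(W),bool)
    for _ in range(4):
        c=W[ok].mean(0); d=np.linalg.svd(W[ok]-c)[2][0]; r=(W-c)@[-d[1],d[0]]; ok=abs(r)<1.5
    return c,d,ok.sum(),r[ok].std()
c1,d1,n1,s1=fit(e1,10); c2,d2,n2,s2=fit(e2,10)
if d1[0]<0:d1=-d1
if d2[1]<0:d2=-d2
print("right edge",c1,np.degrees(np.arctan2(d1[1],d1[0])),n1,s1)
print("near edge",c2,np.degrees(np.arctan2(-d2[0],d2[1])),n2,s2)
K=np.linalg.solve(np.c_[d1,-d2],c2-c1); cor=c1+K[0]*d1
n=np.array([-d1[1],d1[0]])
print("corner",cor,"floor centre",cor+140*d1+75*n)
# left edge check, and screw holes
cl=ray(m,[[231,228]],10)[0,:2]; print("width check",(cl-cor)@n,(cl-cor)@d1)
print("holes",[((ray(m,p,10)[0,:2]-cor)@d1-140,(ray(m,p,10)[0,:2]-cor)@n-75) for p in ([229.5,112.5],[209,217])])
# catch post hinge: black pin ends / red bar
hsv=cv2.cvtColor(im,cv2.COLOR_BGR2HSV)
red=((hsv[...,1]>150)&((hsv[...,0]<8)|(hsv[...,0]>172))&(hsv[...,2]>80)); P=np.argwhere(red)[:,::-1]
a,bb=P[P[:,0].argmin()],P[P[:,0].argmax()]
for p,z in((a,30),(bb,56)):
    q=ray(m,p,z)[0,:2]-cor; print("catch",p,q@d1-140,q@n-75)
```

```text
b bench 130.325 139.46 plate 133.05 132.6
right edge [580.5799254  -89.50719161] -12.22841285138528 76 0.16225947037872931
near edge [453.88388866  -2.941271  ] -12.302742775269728 42 0.28455184789111576
corner [441.57517706 -59.38113905] floor centre [594.28442423 -15.73614129]
width check 145.31972833548903 -3.328877579483205
holes [(np.float64(-114.76673608967042), np.float64(-61.14514725651285)), (np.float64(-115.18822540285541), np.float64(62.248851905959555))]
catch [101 182] 5.943516378295868 39.873193123477435
catch [154 199] -58.63489954464994 37.08771712330207
```

Request:
arm_command(
  steps=[
    {"xyz": [0.04,-0.004,0],"roll": 0,"claw": -1},
    {"xyz": [0.04,-0.004,0],"roll": 0,"claw": -1},
    {"xyz": [0.04,-0.004,0],"roll": 0,"claw": -1},
    {"xyz": [0.04,-0.004,0],"roll": 0,"claw": -1},
    {"xyz": [0.04,-0.004,0],"roll": 0,"claw": -1},
    {"xyz": [0.034,-0.004,0],"roll": 0,"claw": -1},
    {"xyz": [0,0,0],"roll": 0,"claw": -1},
  ],
)

```text
clock: 3.25
eef_pos: [473.8, -236.5, 250.3]
ee_rot: [0.709, -0.705, -0.0, 0.001]
contact_force: [-0.2, 1.1, -0.1]
width: 1.002
grasp_force: 0.0
```

Run:
```python
from h import *
import pickle
print(get_state()["eef_pos"]); m=vision.camera_model("wrist"); cv2.imwrite("pics/w2.png",vision.read_camera("wrist"))
pickle.dump(m,open("w2.pkl","wb"))
```

```text
[ 473.79394474 -236.51527571  250.34475676]
```

View pics/w2.png

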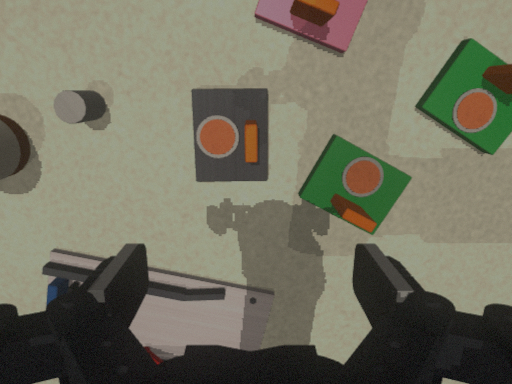

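The wrist view shows the dark cassette at about (230,135), the top of its tab at (251,143) and its pellet at (217,136), toward +x. The green look-alike's nearest corner is at (300,193).

Run:
```python
from h import *
import pickle
im=cv2.imread("pics/w2.png"); m=pickle.load(open("w2.pkl","rb"))
hsv=cv2.cvtColor(im,cv2.COLOR_BGR2HSV)
w=np.zeros(im.shape[:2],np.uint8); w[75:198,180:285]=1
mk=cv2.morphologyEx(((hsv[...,2]<95)&(w>0)).astype(np.uint8),cv2.MORPH_OPEN,np.ones((5,5)))
P=np.argwhere(mk)[:,::-1]; print("px box",P.min(0),P.max(0))
print("rect z18",cv2.minAreaRect(ray(m,P,18)[:,:2].astype(np.float32)))
org=((hsv[...,0]<16)&(hsv[...,1]>150)&(hsv[...,2]>100)&(w>0)).astype(np.uint8)
n,l,st,c=cv2.connectedComponentsWithStats(org)
for i in range(1,n):
    if st[i,4]>50:
        Q=np.argwhere(l==i)[:,::-1]
        for z in(18,72): print(st[i],z,cv2.minAreaRect(ray(m,Q,z)[:,:2].astype(np.float32)))
# top edge of plate near side: line fits via edges at rows/cols
g=cv2.cvtColor(cv2.GaussianBlur(im,(3,3),0),cv2.COLOR_BGR2GRAY).astype(float)
def fit(pts,z):
    W=ray(m,pts,z)[:,:2]; ok=np.ones(len(W),bool)
    for _ in range(4):
        c=W[ok].mean(0); d=np.linalg.svd(W[ok]-c)[2][0]; r=(W-c)@[-d[1],d[0]]; ok=abs(r)<1.2
    return c.round(1),d.round(4),ok.sum(),r[ok].std().round(2)
def steep(v): return np.argmax(abs(np.diff(v)))+.5
print("front",fit([(180+steep(g[v,180:205]),v) for v in range(96,174,2)],18))
print("rear",fit([(258+steep(g[v,258:280]),v) for v in range(96,174,2)],18))
print("right",fit([(u,78+steep(g[78:98,u])) for u in range(200,262,2)],18))
print("left",fit([(u,172+steep(g[172:192,u])) for u in range(200,262,2)],18))
print("green",ray(m,[[300,193],[335,137]],18))
```

```text
px box [192  89] [267 181]
rect z18 ((494.7552490234375, -258.7937927246094), (79.1861801147461, 99.05218505859375), 0.7868935465812683)
[201 120  33  34 901] 18 ((509.4372863769531, -258.3985595703125), (35.62957763671875, 34.67021560668945), 89.52534484863281)
[201 120  33  34 901] 72 ((504.38818359375, -265.2650146484375), (30.492990493774414, 29.6719913482666), 89.52549743652344)
[245 124  13  38 463] 18 ((472.6044921875, -252.03773498535156), (13.197328567504883, 40.211238861083984), 0.2802445590496063)
[245 124  13  38 463] 72 ((472.8654479980469, -259.8211975097656), (11.29472541809082, 34.41413116455078), 0.2801564037799835)
front (array([ 534.9, -260.8]), array([-0.0141,  0.9999]), np.int64(39), np.float64(0.31))
rear (array([ 454.9, -261.2]), array([-0.0195,  0.9998]), np.int64(39), np.float64(0.17))
right (array([ 494.8, -309. ]), array([-0.9998, -0.0193]), np.int64(31), np.float64(0.42))
left (array([ 495.9, -209.2]), array([-0.9996, -0.0271]), np.int64(31), np.float64(0.36))
green [[ 416.89951441 -195.45005824   18.        ]
 [ 381.86749961 -258.73375867   18.        ]]
```

Request:
arm_command(
  steps=[
    {"xyz": [0.023,0.001,0],"roll": -0.7,"claw": -1},
    {"xyz": [0,0,0.045],"roll": 0,"claw": -1},
    {"xyz": [0,0,0.045],"roll": 0,"claw": -1},
    {"xyz": [0,0,0.045],"roll": 0,"claw": -1},
    {"xyz": [0,0,0.04],"roll": 0,"claw": -1},
    {"xyz": [0,0,0.025],"roll": 0,"claw": -1},
    {"xyz": [0,0,0.012],"roll": 0,"claw": -1},
    {"xyz": [0,0,0],"roll": 0,"claw": -1},
  ],
)

```text
clock: 4.1
eef_pos: [471.9, -256.2, 38.0]
ee_rot: [0.714, -0.7, -0.001, 0.001]
contact_force: [-0.7, 0.5, 1.1]
width: 1.002
grasp_force: 0.0
```

Request:
arm_command(
  steps=[
    {"xyz": [0,0,0],"roll": 0,"claw": 1},
    {"xyz": [0,0,0],"roll": 0,"claw": 1},
    {"xyz": [0,0,0],"roll": 0,"claw": 1},
    {"xyz": [0,0,0],"roll": 0,"claw": 1},
    {"xyz": [0,0,0],"roll": 0,"claw": 1},
    {"xyz": [0,0,0],"roll": 0,"claw": 1},
    {"xyz": [0,0,0],"roll": 0,"claw": 1},
    {"xyz": [0,0,0],"roll": 0,"claw": 1},
  ],
  newtons=60,
)

```text
clock: 4.9
eef_pos: [473.1, -257.6, 39.9]
ee_rot: [0.714, -0.7, 0.001, -0.0]
contact_force: [0.9, 2.1, 5.7]
width: 0.13
grasp_force: 61.5
```

Request:
arm_command(
  steps=[
    {"xyz": [0,0,-0.005],"roll": 0,"claw": 1},
    {"xyz": [0,0,-0.015],"roll": 0,"claw": 1},
    {"xyz": [0,0,-0.03],"roll": 0,"claw": 1},
    {"xyz": [0,0,-0.03],"roll": 0,"claw": 1},
    {"xyz": [0,0,-0.01],"roll": 0,"claw": 1},
    {"xyz": [0,0,0],"roll": 0,"claw": 1},
    {"xyz": [0,0,0],"roll": 0,"claw": 1},
  ],
)

```text
clock: 5.6
eef_pos: [471.2, -256.9, 127.6]
ee_rot: [0.714, -0.7, -0.001, 0.0]
contact_force: [0.2, -0.6, -7.6]
width: 0.133
grasp_force: 59.5
```

Run:
```python
from h import *
import pickle
s=get_state(); print(s["eef_pos"],s["ee_rot"],s["contact_force"],s["width"],s["grasp_force"]); m=vision.camera_model("wrist"); im=vision.read_camera("wrist"); cv2.imwrite("pics/w3.png",im)
pickle.dump(m,open("w3.pkl","wb"))
s=get_state(); print(s["eef_pos"],s["contact_force"])
```

```text
[ 471.15446727 -256.93224134  127.63613286] [ 7.13679207e-01 -7.00471533e-01 -1.21414731e-03  3.83138915e-04] [ 0.16572163 -0.60819043 -7.58384501] 0.13304721508971068 59.490739703178406
[ 470.95892251 -256.93801093  127.3001081 ] [ 0.33835524  1.04745179 -7.05982623]
```

View pics/w3.png

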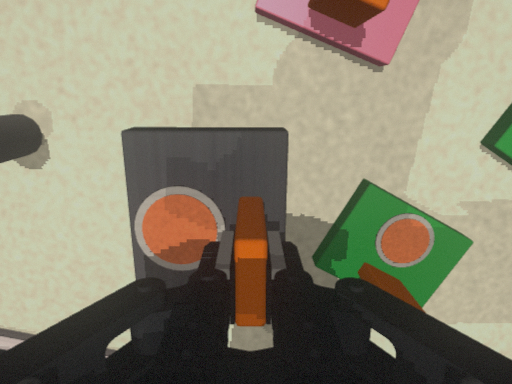

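The cassette is held level, with its right edge visible from (125,130) to (287,130). I'll measure how it sits in the hand.

Run:
```python
from h import *
import pickle
im=cv2.imread("pics/w3.png"); m=pickle.load(open("w3.pkl","rb"))
g=cv2.cvtColor(im,cv2.COLOR_BGR2GRAY).astype(float)
def steep(v): return np.argmax(abs(np.diff(v)))+.5
tcp=np.array([471.0,-256.9])
for z in (105,107.5):
    def fit(pts):
        W=ray(m,pts,z)[:,:2]; ok=np.ones(len(W),bool)
        for _ in range(4):
            c=W[ok].mean(0); d=np.linalg.svd(W[ok]-c)[2][0]; r=(W-c)@[-d[1],d[0]]; ok=abs(r)<1
        return c-tcp,np.degrees(np.arctan2(d[1],d[0])),ok.sum()
    print(z,"front",fit([(110+steep(g[v,110:150]),v) for v in range(140,270,3)]),"right",fit([(u,118+steep(g[118:145,u])) for u in range(135,280,3)]),
     "rear",fit([(270+steep(g[v,270:300]),v) for v in range(140,225,3)]))
```

```text
105 front (array([ 61.71896532, -12.91184203]), np.float64(-89.09979865190797), np.int64(44)) right (array([ 21.47689782, -53.01970436]), np.float64(-178.92101419328398), np.int64(49)) rear (array([-17.20983011, -27.02982515]), np.float64(91.12880347783451), np.int64(28))
107.5 front (array([ 60.81010349, -13.77354497]), np.float64(-89.09979865190796), np.int64(44)) right (array([ 21.1786006 , -53.27287889]), np.float64(-178.92101419328398), np.int64(49)) rear (array([-16.9211608 , -27.67732585]), np.float64(91.12880347783451), np.int64(28))
```

Request:
arm_command(
  steps=[
    {"xyz": [0,0,0],"roll": 6.6,"claw": 1},
    {"xyz": [0,0,0],"roll": 6.7,"claw": 1},
    {"xyz": [-0.04,0.01,0],"roll": 0,"claw": 1},
    {"xyz": [-0.045,0.01,0],"roll": 0,"claw": 1},
    {"xyz": [-0.045,0.012,0],"roll": 0,"claw": 1},
    {"xyz": [-0.045,0.012,0],"roll": 0,"claw": 1},
    {"xyz": [-0.045,0.012,0],"roll": 0,"claw": 1},
    {"xyz": [-0.045,0.012,0],"roll": 0,"claw": 1},
  ],
)

```text
clock: 6.45
eef_pos: [460.5, 17.4, 127.8]
ee_rot: [-0.628, 0.778, 0.0, -0.001]
contact_force: [1.5, 0.7, -6.0]
width: 0.134
grasp_force: 59.4
```

Request:
arm_command(
  steps=[
    {"xyz": [0,0,0],"roll": 0,"claw": 1},
    {"xyz": [0,0,0],"roll": 0,"claw": 1},
    {"xyz": [0,0,0],"roll": 0,"claw": 1},
  ],
)

```text
clock: 6.75
eef_pos: [461.1, 15.4, 128.2]
ee_rot: [-0.628, 0.778, 0.0, -0.001]
contact_force: [-0.1, 0.0, -7.4]
width: 0.13
grasp_force: 59.4
```

```bash
cat >> h.py <<'E'
O=np.array([594.4,-15.2]); A=np.radians(-12.25); e=np.array([np.cos(A),np.sin(A)]); n=np.array([-e[1],e[0]])
def stg(X): d=np.asarray(X)[...,:2]-O; return np.stack([d@e,d@n],-1)
def pose():
    s=get_state(); T=Ro.from_quat(s["ee_rot"]).as_matrix(); p=s["eef_pos"]
    print("clk",s["clock"],"tcp stage",stg(p).round(1),"z",p[2].round(1),"yaw",np.degrees(np.arctan2(T[1,0],T[0,0])+np.pi/2).round(2),"F",np.round(s["contact_force"],1),"F along",(s["contact_force"][:2]@e).round(2),"lat",(s["contact_force"][:2]@n).round(2))
E
python3 - <<'E'
from h import *
import pickle
pose(); m=vision.camera_model("wrist"); im=vision.read_camera("wrist"); cv2.imwrite("pics/w4.png",im); pickle.dump(m,open("w4.pkl","wb")); pose()
E
```

```text
clk 6.75 tcp stage [-136.8    1.6] z 128.2 yaw -12.2 F [-0.1  0.  -7.4] F along -0.08 lat 0.01
clk 6.8 tcp stage [-136.5    1.3] z 128.4 yaw -12.26 F [-0.  -0.2 -5.8] F along 0.02 lat -0.17
```

View pics/w4.png

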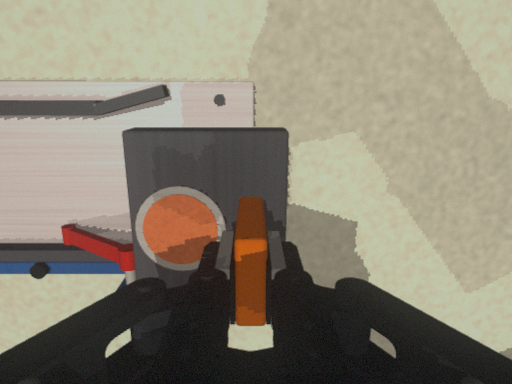

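The wrist view shows the cassette over the open end, with its right edge at row 129, the right rail at about row 107, the left rail at about row 243 and the catch at (97,245). I'll compare the cassette with the stage in this same view.

Run:
```python
from h import *
import pickle
im=cv2.imread("pics/w4.png"); m=pickle.load(open("w4.pkl","rb"))
g=cv2.cvtColor(im,cv2.COLOR_BGR2GRAY).astype(float); b=cv2.cvtColor(cv2.GaussianBlur(im,(3,3),0),cv2.COLOR_BGR2LAB)[...,2].astype(float)
def line(name,pts,z):
    W=stg(ray(m,pts,z)); ok=np.ones(len(W),bool)
    for _ in range(4):
        c=W[ok].mean(0); d=np.linalg.svd(W[ok]-c)[2][0]; r=(W-c)@[-d[1],d[0]]; ok=abs(r)<1
    d=d*np.sign(d[0]) if abs(d[0])>.5 else d*np.sign(d[1])
    print(name,"x,y",c.round(1),"deg",np.degrees(np.arctan2(d[1],d[0])).round(2),ok.sum())
S=lambda v:np.argmax(abs(v))+.5
print("col60",g[75:120,60].astype(int), g[235:265,20].astype(int))
line("plate right edge z10",[(u,70+S(np.diff(b[70:95,u]))) for u in range(5,245,4)],10)
line("rail R inner top z24",[(u,106+S(np.diff(g[106:125,u]))) for u in range(5,90,3)],24)
line("rail L inner top z24",[(u,236+S(np.diff(g[236:252,u]))) for u in range(3,55,3)],24)
line("rail R outer z24",[(u,92+S(np.diff(g[92:106,u]))) for u in range(5,90,3)],24)
line("near edge",[(240+S(np.diff(b[v,240:270])),v) for v in range(86,126,3)],10)
z=106.5
line("cass right",[(u,118+S(np.diff(g[118:145,u]))) for u in range(135,280,3)],z)
line("cass front",[(110+S(np.diff(g[v,110:150])),v) for v in range(140,220,3)],z)
line("cass rear",[(270+S(np.diff(g[v,270:300])),v) for v in range(140,225,3)],z)
for p in([220,100],): print("hole",stg(ray(m,p,10)))
```

```text
col60 [190 189 179 172 174 151 174 189 193 189 189 187 190 195 191 192 189 188
 188 177 173 171 169 169 170 115  86  83  81  81  81  81  84  83  79  82
  82  82  83  84 103 121 131 130 177] [176 176 172 156 153 152 155 138  84  52  51  53  53  51  50  64  79  77
  79  74  77  76  75  78  77  78  71  67  82  81]
plate right edge z10 x,y [-45.4 -75.2] deg -0.1 60
rail R inner top z24 x,y [  5.4 -49.9] deg 0.23 26
rail L inner top z24 x,y [34.6 45. ] deg 0.02 18
rail R outer z24 x,y [  3.4 -62.2] deg 0.07 29
near edge x,y [-139.4  -57.7] deg 88.99 14
cass right x,y [-116.3  -51.8] deg 0.03 49
cass front x,y [-76.1 -26.2] deg 89.98 27
cass rear x,y [-154.8  -24.4] deg 90.3 27
hole [[-114.76308667  -61.6826457 ]]
```

Relative to the stage, the cassette centre sits 1.8 mm to the right, its yaw is correct, and its front edge is at -76 mm. I'll correct the offset and lower it.

Request:
arm_command(
  steps=[
    {"xyz": [-0.002,0,0.03],"roll": 0,"claw": 1},
    {"xyz": [0,0,0.03],"roll": 0,"claw": 1},
    {"xyz": [0,0,0.012],"roll": 0,"claw": 1},
    {"xyz": [0,0,0.003],"roll": 0,"claw": 1},
    {"xyz": [0,0,0.002],"roll": 0,"claw": 1},
    {"xyz": [0,0,0],"roll": 0,"claw": 1},
    {"xyz": [0,0,0],"roll": 0,"claw": 1},
  ],
)

```text
clock: 7.5
eef_pos: [463.0, 17.9, 53.1]
ee_rot: [-0.628, 0.778, -0.0, 0.001]
contact_force: [-0.5, -0.0, -6.5]
width: 0.13
grasp_force: 59.6
```

```bash
python3 -c "
from h import *
pose()"
```

```text
clk 7.5 tcp stage [-135.4    4.5] z 53.1 yaw -12.21 F [-0.5 -0.  -6.5] F along -0.49 lat -0.14
```

Request:
arm_command(
  steps=[
    {"xyz": [0,0,0.001],"roll": 0,"claw": 1},
    {"xyz": [0,0,0.001],"roll": 0,"claw": 1},
    {"xyz": [0,0,0],"roll": 0,"claw": 1},
  ],
)

```text
clock: 7.8
eef_pos: [462.6, 18.1, 50.5]
ee_rot: [-0.628, 0.778, -0.0, 0.0]
contact_force: [0.4, 0.1, -5.6]
width: 0.132
grasp_force: 59.9
```

Request:
arm_command(
  steps=[
    {"xyz": [0,0,0.001],"roll": 0,"claw": 1},
    {"xyz": [0,0,0],"roll": 0,"claw": 1},
  ],
)

```text
clock: 8.0
eef_pos: [462.7, 18.3, 50.2]
ee_rot: [-0.628, 0.778, -0.0, 0.0]
contact_force: [-3.6, 2.2, 6.0]
width: 0.134
grasp_force: 61.5
```

Request:
arm_command(
  steps=[
    {"xyz": [0,0,0.001],"roll": 0,"claw": 1},
    {"xyz": [0,0,0],"roll": 0,"claw": 1},
  ],
)

```text
clock: 8.2
eef_pos: [462.7, 18.3, 50.1]
ee_rot: [-0.628, 0.778, -0.0, 0.001]
contact_force: [-9.7, 2.5, 21.7]
width: 0.131
grasp_force: 63.8
```

Request:
arm_command(
  steps=[
    {"xyz": [0,0,-0.001],"roll": 0,"claw": 1},
    {"xyz": [0,0,-0.0003],"roll": 0,"claw": 1},
    {"xyz": [0,-0.003,0],"roll": 0,"claw": 1},
    {"xyz": [0,-0.005,0],"roll": 0,"claw": 1},
    {"xyz": [0,-0.005,0],"roll": 0,"claw": 1},
    {"xyz": [0,-0.005,0],"roll": 0,"claw": 1},
    {"xyz": [0,-0.002,0],"roll": 0,"claw": 1},
  ],
)

```text
clock: 8.9
eef_pos: [481.3, 13.4, 50.2]
ee_rot: [-0.628, 0.778, 0.0, -0.001]
contact_force: [-11.8, 2.7, 16.3]
width: 0.127
grasp_force: 63.1
```

```bash
python3 -c "
from h import *
pose()"
```

```text
clk 8.9 tcp stage [-116.6    4. ] z 50.2 yaw -12.18 F [-11.8   2.7  16.3] F along -12.07 lat 0.19
```

Request:
arm_command(
  steps=[
    {"xyz": [0,0,-0.001],"roll": 0,"claw": 1},
    {"xyz": [0,-0.003,0],"roll": 0,"claw": 1},
    {"xyz": [0,-0.005,0],"roll": 0,"claw": 1},
    {"xyz": [0,-0.005,0],"roll": 0,"claw": 1},
    {"xyz": [0,-0.002,0],"roll": 0,"claw": 1},
  ],
)

```text
clock: 9.4
eef_pos: [497.3, 10.5, 50.4]
ee_rot: [-0.628, 0.778, -0.0, 0.0]
contact_force: [-3.0, 1.7, -0.6]
width: 0.133
grasp_force: 60.6
```

```bash
python3 -c "
from h import *
pose()"
```

```text
clk 9.4 tcp stage [-100.3    4.5] z 50.4 yaw -12.2 F [-3.   1.7 -0.6] F along -3.26 lat 1.04
```

Request:
arm_command(
  steps=[
    {"xyz": [0,-0.004,0],"roll": 0,"claw": 1},
    {"xyz": [0,-0.004,0],"roll": 0,"claw": 1},
    {"xyz": [0,-0.004,0],"roll": 0,"claw": 1},
    {"xyz": [0,-0.004,0],"roll": 0,"claw": 1},
  ],
)

```text
clock: 9.8
eef_pos: [510.4, 6.2, 50.4]
ee_rot: [-0.628, 0.778, 0.001, -0.002]
contact_force: [-9.4, -1.8, 6.5]
width: 0.13
grasp_force: 61.7
```

```bash
python3 -c "
from h import *
pose()"
```

```text
clk 9.8 tcp stage [-86.6   3.1] z 50.4 yaw -12.21 F [-9.4 -1.8  6.5] F along -8.81 lat -3.76
```

Request:
arm_command(
  steps=[
    {"xyz": [0.0008,0,-0.0004],"roll": 0,"claw": 1},
    {"xyz": [0,-0.003,0],"roll": 0,"claw": 1},
    {"xyz": [0,-0.003,0],"roll": 0,"claw": 1},
    {"xyz": [0,-0.003,0],"roll": 0,"claw": 1},
  ],
)

```text
clock: 10.2
eef_pos: [520.2, 4.0, 50.6]
ee_rot: [-0.628, 0.778, 0.0, -0.001]
contact_force: [-5.3, -1.7, -1.4]
width: 0.131
grasp_force: 60.5
```

```bash
python3 -c "
from h import *
pose()
cv2.imwrite('pics/s5.png',vision.read_camera('side')[150:260,210:370])
im=cv2.imread('pics/s5.png'); cv2.imwrite('pics/s5.png',cv2.resize(im,None,fx=4,fy=4,interpolation=cv2.INTER_CUBIC))"
```

```text
clk 10.2 tcp stage [-76.6   3. ] z 50.6 yaw -12.2 F [-5.3 -1.7 -1.4] F along -4.83 lat -2.78
```

View pics/s5.png

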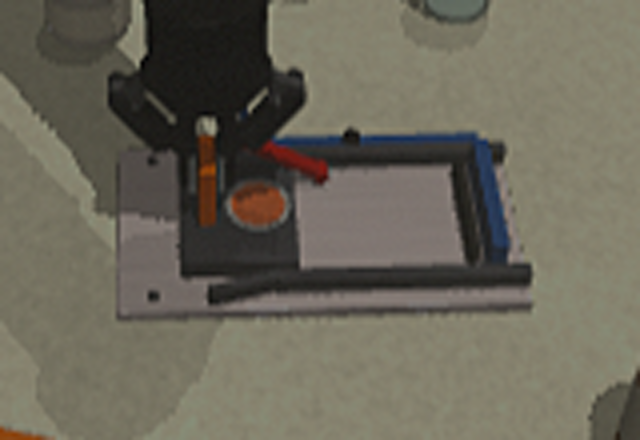

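The side view shows the cassette square between the rails, with its front edge going under the red catch. I'll keep sliding.

Request:
arm_command(
  steps=[
    {"xyz": [0.0005,-0.003,0],"roll": 0,"claw": 1},
    {"xyz": [0,-0.003,0],"roll": 0,"claw": 1},
    {"xyz": [0,-0.003,0],"roll": 0,"claw": 1},
    {"xyz": [0,-0.003,0],"roll": 0,"claw": 1},
    {"xyz": [0,-0.003,0],"roll": 0,"claw": 1},
    {"xyz": [0,-0.003,0],"roll": 0,"claw": 1},
  ],
)

```text
clock: 10.85
eef_pos: [538.3, -0.0, 50.7]
ee_rot: [-0.628, 0.778, 0.0, -0.0]
contact_force: [-4.0, -3.4, -7.0]
width: 0.132
grasp_force: 59.6
```

```bash
python3 -c "
from h import *
pose()"
```

```text
clk 10.85 tcp stage [-58.1   2.9] z 50.7 yaw -12.2 F [-4.  -3.4 -7. ] F along -3.14 lat -4.19
```

Request:
arm_command(
  steps=[
    {"xyz": [0.001,0,0.0005],"roll": 0,"claw": 1},
    {"xyz": [0,-0.003,0],"roll": 0,"claw": 1},
    {"xyz": [0,-0.003,0],"roll": 0,"claw": 1},
    {"xyz": [0,-0.003,0],"roll": 0,"claw": 1},
    {"xyz": [0,-0.003,0],"roll": 0,"claw": 1},
    {"xyz": [0,-0.003,0],"roll": 0,"claw": 1},
    {"xyz": [0,-0.003,0],"roll": 0,"claw": 1},
  ],
)

```text
clock: 11.55
eef_pos: [556.2, -4.5, 50.6]
ee_rot: [-0.628, 0.778, -0.0, 0.0]
contact_force: [-2.3, -0.4, -4.2]
width: 0.13
grasp_force: 59.9
```

```bash
python3 -c "
from h import *
s=get_state(); pose(); print(s['wrist_torque'])"
```

```text
clk 11.55 tcp stage [-39.6   2.3] z 50.6 yaw -12.19 F [-2.3 -0.4 -4.2] F along -2.15 lat -0.9
[ 0.05002421  0.6974475  -0.03053459]
```

Request:
arm_command(
  steps=[
    {"xyz": [0.0002,-0.003,0.0002],"roll": 0,"claw": 1},
    {"xyz": [0,-0.003,0],"roll": 0,"claw": 1},
    {"xyz": [0,-0.003,0],"roll": 0,"claw": 1},
    {"xyz": [0,-0.003,0],"roll": 0,"claw": 1},
    {"xyz": [0,-0.003,0],"roll": 0,"claw": 1},
    {"xyz": [0,-0.003,0],"roll": 0,"claw": 1},
    {"xyz": [0,-0.003,0],"roll": 0,"claw": 1},
    {"xyz": [0,-0.003,0],"roll": 0,"claw": 1},
  ],
)

```text
clock: 12.35
eef_pos: [579.4, -9.9, 50.4]
ee_rot: [-0.628, 0.778, -0.0, 0.0]
contact_force: [-4.1, 1.2, -0.0]
width: 0.13
grasp_force: 60.7
```

Request:
arm_command(
  steps=[
    {"xyz": [0,-0.003,0],"roll": 0,"claw": 1},
    {"xyz": [0,-0.003,0],"roll": 0,"claw": 1},
    {"xyz": [0,-0.003,0],"roll": 0,"claw": 1},
    {"xyz": [0,-0.003,0],"roll": 0,"claw": 1},
    {"xyz": [0,-0.003,0],"roll": 0,"claw": 1},
    {"xyz": [0,-0.003,0],"roll": 0,"claw": 1},
  ],
)

```text
clock: 12.95
eef_pos: [596.9, -13.7, 50.3]
ee_rot: [-0.628, 0.778, -0.0, 0.0]
contact_force: [-4.5, 0.5, 0.9]
width: 0.128
grasp_force: 60.9
```

```bash
python3 -c "
from h import *
pose()"
```

```text
clk 12.95 tcp stage [2.2 2. ] z 50.3 yaw -12.19 F [-4.5  0.5  0.9] F along -4.54 lat -0.43
```

Request:
arm_command(
  steps=[
    {"xyz": [0,-0.003,0],"roll": 0,"claw": 1},
    {"xyz": [0,-0.003,0],"roll": 0,"claw": 1},
    {"xyz": [0,-0.003,0],"roll": 0,"claw": 1},
    {"xyz": [0,-0.003,0],"roll": 0,"claw": 1},
    {"xyz": [0,-0.003,0],"roll": 0,"claw": 1},
    {"xyz": [0,-0.002,0],"roll": 0,"claw": 1},
    {"xyz": [0,-0.002,0],"roll": 0,"claw": 1},
  ],
)

```text
clock: 13.65
eef_pos: [615.4, -17.7, 50.3]
ee_rot: [-0.628, 0.778, 0.0, -0.0]
contact_force: [-5.5, 1.8, 3.1]
width: 0.132
grasp_force: 61.1
```

Request:
arm_command(
  steps=[
    {"xyz": [0,-0.001,0],"roll": 0,"claw": 1},
    {"xyz": [0,-0.001,0],"roll": 0,"claw": 1},
    {"xyz": [0,-0.001,0],"roll": 0,"claw": 1},
    {"xyz": [0,-0.001,0],"roll": 0,"claw": 1},
  ],
)

```text
clock: 14.05
eef_pos: [619.1, -18.5, 50.3]
ee_rot: [-0.628, 0.778, 0.0, -0.0]
contact_force: [-4.9, 0.0, 3.1]
width: 0.129
grasp_force: 61.1
```

```bash
python3 -c "
from h import *
pose()"
```

```text
clk 14.05 tcp stage [24.9  2. ] z 50.3 yaw -12.19 F [-4.9  0.   3.1] F along -4.82 lat -1.03
```

Request:
arm_command(
  steps=[
    {"xyz": [0,-0.001,-0.0002],"roll": 0,"claw": 1},
    {"xyz": [0,-0.001,0],"roll": 0,"claw": 1},
    {"xyz": [0,-0.001,0],"roll": 0,"claw": 1},
    {"xyz": [0,0,0],"roll": 0,"claw": 1},
  ],
)

```text
clock: 14.45
eef_pos: [622.4, -19.2, 50.3]
ee_rot: [-0.628, 0.778, -0.0, 0.0]
contact_force: [-3.5, -0.2, 0.0]
width: 0.13
grasp_force: 60.5
```

Request:
arm_command(
  steps=[
    {"xyz": [0,-0.001,0],"roll": 0,"claw": 1},
    {"xyz": [0,-0.001,0],"roll": 0,"claw": 1},
    {"xyz": [0,-0.001,0],"roll": 0,"claw": 1},
  ],
)

```text
clock: 14.75
eef_pos: [625.1, -19.8, 50.4]
ee_rot: [-0.628, 0.778, 0.0, -0.0]
contact_force: [-2.7, 1.1, -2.0]
width: 0.132
grasp_force: 60.5
```

Request:
arm_command(
  steps=[
    {"xyz": [0,-0.001,0],"roll": 0,"claw": 1},
    {"xyz": [0,-0.001,0],"roll": 0,"claw": 1},
    {"xyz": [0,-0.001,0],"roll": 0,"claw": 1},
  ],
)

```text
clock: 15.05
eef_pos: [628.1, -20.4, 50.4]
ee_rot: [-0.628, 0.778, -0.0, 0.0]
contact_force: [-2.4, 0.4, -2.0]
width: 0.124
grasp_force: 60.3
```

Request:
arm_command(
  steps=[
    {"xyz": [0,-0.001,0],"roll": 0,"claw": 1},
    {"xyz": [0,-0.001,0],"roll": 0,"claw": 1},
    {"xyz": [0,-0.001,0],"roll": 0,"claw": 1},
  ],
)

```text
clock: 15.35
eef_pos: [631.1, -21.0, 50.4]
ee_rot: [-0.628, 0.778, -0.0, 0.0]
contact_force: [-1.6, 0.3, -2.6]
width: 0.131
grasp_force: 60.3
```

Request:
arm_command(
  steps=[
    {"xyz": [0,-0.001,0],"roll": 0,"claw": 1},
    {"xyz": [0,-0.001,0],"roll": 0,"claw": 1},
    {"xyz": [0,-0.001,0],"roll": 0,"claw": 1},
  ],
)

```text
clock: 15.65
eef_pos: [633.9, -21.7, 50.5]
ee_rot: [-0.628, 0.778, -0.0, 0.0]
contact_force: [-2.9, 0.1, -2.2]
width: 0.129
grasp_force: 60.3
```

Request:
arm_command(
  steps=[
    {"xyz": [0,-0.001,0],"roll": 0,"claw": 1},
    {"xyz": [0,-0.001,0],"roll": 0,"claw": 1},
    {"xyz": [0,-0.001,0],"roll": 0,"claw": 1},
  ],
)

```text
clock: 15.95
eef_pos: [635.9, -22.2, 50.5]
ee_rot: [-0.628, 0.778, 0.001, -0.001]
contact_force: [-7.6, 3.9, 3.4]
width: 0.134
grasp_force: 61.2
```

```bash
python3 -c "
from h import *
pose()
im=vision.read_camera('side')[150:260,210:370]; im2=vision.read_camera('top')[100:225,205:305]
pose()
a=cv2.resize(im,(640,440),interpolation=cv2.INTER_CUBIC)
cv2.imwrite('pics/s6.png',a); cv2.imwrite('pics/t6.png',cv2.resize(im2,None,fx=4,fy=4))"
```

```text
clk 15.95 tcp stage [42.  2.] z 50.5 yaw -12.19 F [-7.6  3.9  3.4] F along -8.27 lat 2.21
clk 16.05 tcp stage [42.1  2. ] z 50.5 yaw -12.19 F [-6.4  3.3  1.4] F along -6.99 lat 1.82
```

View pics/s6.png

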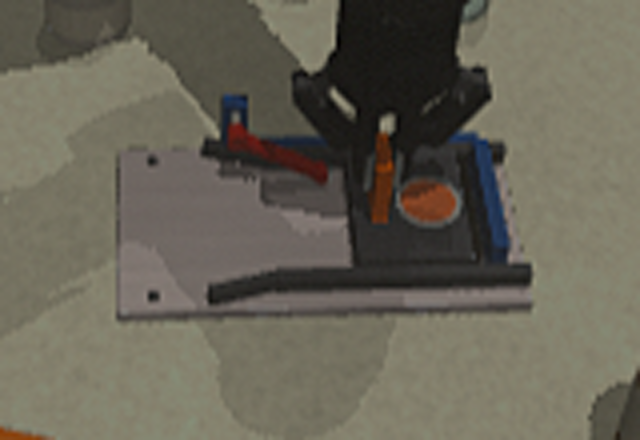

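The side view shows the red catch down behind the cassette, with its nose at (325,178) and the cassette's rear edge at (347,200). The front edge is against the black buffer. Now I'll draw it back.

Request:
arm_command(
  steps=[
    {"xyz": [0,0.002,0],"roll": 0,"claw": 1},
    {"xyz": [0,0.002,0],"roll": 0,"claw": 1},
    {"xyz": [0,0.002,0],"roll": 0,"claw": 1},
    {"xyz": [0,0,0],"roll": 0,"claw": 1},
  ],
)

```text
clock: 16.45
eef_pos: [631.1, -20.9, 50.5]
ee_rot: [-0.628, 0.778, -0.0, 0.0]
contact_force: [0.5, 0.4, -5.3]
width: 0.131
grasp_force: 59.9
```

```bash
python3 -c "
from h import *
pose()"
```

```text
clk 16.45 tcp stage [37.1  2.2] z 50.5 yaw -12.18 F [ 0.5  0.4 -5.3] F along 0.45 lat 0.54
```

Request:
arm_command(
  steps=[
    {"xyz": [0,0.001,0],"roll": 0,"claw": 1},
    {"xyz": [0,0.001,0],"roll": 0,"claw": 1},
    {"xyz": [0,0,0],"roll": 0,"claw": 1},
  ],
)

```text
clock: 16.75
eef_pos: [629.0, -20.5, 50.5]
ee_rot: [-0.628, 0.778, -0.0, 0.0]
contact_force: [0.6, -0.3, -4.4]
width: 0.131
grasp_force: 60.0
```

Request:
arm_command(
  steps=[
    {"xyz": [0,0.001,0],"roll": 0,"claw": 1},
    {"xyz": [0,0,0],"roll": 0,"claw": 1},
  ],
)

```text
clock: 16.95
eef_pos: [628.0, -20.4, 50.5]
ee_rot: [-0.628, 0.778, -0.0, 0.0]
contact_force: [-0.0, -0.7, -4.6]
width: 0.129
grasp_force: 60.0
```

Request:
arm_command(
  steps=[
    {"xyz": [0,0.0005,0],"roll": 0,"claw": 1},
    {"xyz": [0,0,0],"roll": 0,"claw": 1},
  ],
)

```text
clock: 17.15
eef_pos: [627.5, -20.3, 50.5]
ee_rot: [-0.628, 0.778, -0.0, 0.0]
contact_force: [1.3, -0.1, -3.6]
width: 0.127
grasp_force: 60.0
```

Request:
arm_command(
  steps=[
    {"xyz": [0,0.0005,0],"roll": 0,"claw": 1},
    {"xyz": [0,0.0005,0],"roll": 0,"claw": 1},
    {"xyz": [0,0,0],"roll": 0,"claw": 1},
  ],
)

```text
clock: 17.45
eef_pos: [626.5, -20.1, 50.5]
ee_rot: [-0.628, 0.778, -0.0, 0.0]
contact_force: [1.2, -0.7, -4.2]
width: 0.131
grasp_force: 60.0
```

Request:
arm_command(
  steps=[
    {"xyz": [0,0.0005,0],"roll": 0,"claw": 1},
    {"xyz": [0,0,0],"roll": 0,"claw": 1},
  ],
)

```text
clock: 17.65
eef_pos: [626.0, -20.0, 50.5]
ee_rot: [-0.628, 0.778, -0.0, 0.0]
contact_force: [0.6, 0.7, -3.7]
width: 0.131
grasp_force: 60.0
```

Request:
arm_command(
  steps=[
    {"xyz": [0,0.0005,0],"roll": 0,"claw": 1},
    {"xyz": [0,0,0],"roll": 0,"claw": 1},
  ],
)

```text
clock: 17.85
eef_pos: [625.5, -19.9, 50.5]
ee_rot: [-0.628, 0.778, 0.0, -0.0]
contact_force: [0.4, -0.7, -4.7]
width: 0.132
grasp_force: 60.0
```

Request:
arm_command(
  steps=[
    {"xyz": [0,0.0005,0],"roll": 0,"claw": 1},
    {"xyz": [0,0,0],"roll": 0,"claw": 1},
  ],
)

```text
clock: 18.05
eef_pos: [625.0, -19.7, 50.5]
ee_rot: [-0.628, 0.778, -0.0, 0.0]
contact_force: [1.0, -0.6, -3.9]
width: 0.133
grasp_force: 60.0
```

Request:
arm_command(
  steps=[
    {"xyz": [0,0.0005,0],"roll": 0,"claw": 1},
    {"xyz": [0,0,0],"roll": 0,"claw": 1},
  ],
)

```text
clock: 18.25
eef_pos: [624.5, -19.6, 50.5]
ee_rot: [-0.628, 0.778, 0.0, 0.0]
contact_force: [0.8, -0.1, -4.7]
width: 0.13
grasp_force: 60.0
```

Request:
arm_command(
  steps=[
    {"xyz": [0,0.0005,0],"roll": 0,"claw": 1},
    {"xyz": [0,0,0],"roll": 0,"claw": 1},
  ],
)

```text
clock: 18.45
eef_pos: [624.0, -19.5, 50.4]
ee_rot: [-0.628, 0.778, 0.0, 0.0]
contact_force: [0.7, -0.4, -3.9]
width: 0.125
grasp_force: 60.0
```

Request:
arm_command(
  steps=[
    {"xyz": [0,0.0005,0],"roll": 0,"claw": 1},
    {"xyz": [0,0,0],"roll": 0,"claw": 1},
  ],
)

```text
clock: 18.65
eef_pos: [623.6, -19.4, 50.5]
ee_rot: [-0.628, 0.778, -0.0, 0.0]
contact_force: [0.7, -0.4, -3.8]
width: 0.132
grasp_force: 60.0
```

Request:
arm_command(
  steps=[
    {"xyz": [0,0.0005,0],"roll": 0,"claw": 1},
    {"xyz": [0,0,0],"roll": 0,"claw": 1},
  ],
)

```text
clock: 18.85
eef_pos: [623.4, -19.4, 50.4]
ee_rot: [-0.628, 0.778, -0.0, 0.0]
contact_force: [2.5, -1.8, -6.4]
width: 0.129
grasp_force: 59.7
```

Request:
arm_command(
  steps=[
    {"xyz": [0,0.0003,0],"roll": 0,"claw": 1},
    {"xyz": [0,0,0],"roll": 0,"claw": 1},
  ],
)

```text
clock: 19.05
eef_pos: [623.2, -19.4, 50.5]
ee_rot: [-0.628, 0.778, -0.0, 0.0]
contact_force: [4.9, -2.1, -7.2]
width: 0.131
grasp_force: 59.6
```

The pull is about 5 N against the catch and it holds. I'll hold there briefly, relieve it, then let go.

Request:
arm_command(
  steps=[
    {"xyz": [0,0,0],"roll": 0,"claw": 1},
    {"xyz": [0,0,0],"roll": 0,"claw": 1},
    {"xyz": [0,0,0],"roll": 0,"claw": 1},
    {"xyz": [0,0,0],"roll": 0,"claw": 1},
  ],
)

```text
clock: 19.45
eef_pos: [623.2, -19.3, 50.5]
ee_rot: [-0.628, 0.778, -0.0, 0.0]
contact_force: [3.9, -2.6, -6.6]
width: 0.129
grasp_force: 59.6
```

Request:
arm_command(
  steps=[
    {"xyz": [0,-0.0007,0],"roll": 0,"claw": 1},
    {"xyz": [0,0,0.0004],"roll": 0,"claw": 1},
    {"xyz": [0,0,0],"roll": 0,"claw": 1},
  ],
)

```text
clock: 19.75
eef_pos: [623.3, -19.4, 50.3]
ee_rot: [-0.628, 0.778, 0.0, -0.0]
contact_force: [0.5, -0.5, -1.8]
width: 0.136
grasp_force: 60.5
```

Request:
arm_command(
  steps=[
    {"xyz": [0,0,0],"roll": 0,"claw": 0.5},
    {"xyz": [0,0,0],"roll": 0,"claw": 0.2},
    {"xyz": [0,0,0],"roll": 0,"claw": 0},
    {"xyz": [0,0,0],"roll": 0,"claw": 0},
    {"xyz": [0,0,0],"roll": 0,"claw": 0},
    {"xyz": [0,0,0],"roll": 0,"claw": 0},
  ],
)

```text
clock: 20.35
eef_pos: [623.4, -19.4, 50.1]
ee_rot: [-0.628, 0.778, 0.0, -0.0]
contact_force: [-0.2, 0.7, -0.5]
width: 0.502
grasp_force: 0.0
```

Request:
arm_command(
  steps=[
    {"xyz": [0,0,-0.01],"roll": 0,"claw": 0},
    {"xyz": [0,0,-0.02],"roll": 0,"claw": 0},
    {"xyz": [0,0,-0.03],"roll": 0,"claw": 0},
    {"xyz": [0,0,-0.03],"roll": 0,"claw": 0},
    {"xyz": [0,0,-0.03],"roll": 0,"claw": 0},
    {"xyz": [0,0,-0.03],"roll": 0,"claw": 0},
    {"xyz": [0,0,0],"roll": 0,"claw": 0},
    {"xyz": [0,0,0],"roll": 0,"claw": 0},
  ],
)

```text
clock: 21.15
eef_pos: [623.7, -19.3, 201.5]
ee_rot: [-0.628, 0.778, -0.0, 0.001]
contact_force: [0.1, -0.2, -1.4]
width: 0.5
grasp_force: 0.0
```

```bash
python3 -c "
from h import *
pose()
im=vision.read_camera('side')[150:260,210:370]; cv2.imwrite('pics/s7.png',cv2.resize(im,(640,440),interpolation=cv2.INTER_CUBIC))"
```

```text
clk 21.15 tcp stage [29.5  2.2] z 201.5 yaw -12.19 F [ 0.1 -0.2 -1.4] F along 0.16 lat -0.17
```

View pics/s7.png

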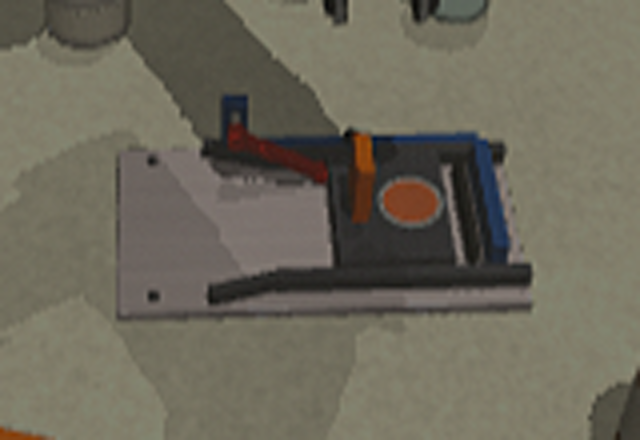

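The cassette lies flat between the rails with the catch nose behind its rear edge at (325,178). The gripper is clear and touching nothing.

```bash
python3 -c "
from workcell import env
print(env.hand_in())"
```

```text
the job is handed in; nothing more can be done
None
```

The cassette is in the stage with the catch down behind it; it held a pull of about 5 N, and I released it, backed the robot clear and handed the job in at about 21 s (hand-in gave no verdict).

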